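Slide the tube carrier into the mixer's tapered way until it wedges

TASK

Mount the aluminium tube carrier on the bench mixer: set its dovetail foot, narrow end first, on the open end of the mixer's tapered way, slide it in between the two bevelled cheeks and push until it is wedged tight by itself, firmly but without ramming it. Let go of it and leave the jar, the beaker and the tube rack where they are.

Things in the scene. Friction and masses are not known exactly. Their poses are not given: they have to be found in the camera images.
- carrier: Aluminium block with eight empty tube wells, on a tapered dovetail foot; 0.35 to 0.55 kg, upright on the bench. Origin: centre of the foot's underside; z up, x along its length to the nose (narrow end), which goes in first. Block 80 mm long (x), 44 wide (y), from 14 to 58 mm above the underside: grip it across the 44 mm. Foot 80 mm long, 14 high, 57 wide at the tail, 47 at the nose
- nose (a point): Middle of the lower edge of the carrier's nose end: 40 mm along x from its origin. At the underside each flank of the foot closes in 6 mm per 100 mm towards the nose; the flanks lean inward 20 degrees going up
- tail (a point): Middle of the carrier's flat tail end, 24 mm above the underside (40 mm along -x from its origin). The best place to push along the way with shut fingers: let go of the carrier, it can then align itself. If pushed while held by a gripper that is off line, it rubs on one cheek and feels tight too early
- mixer: Bench mixer, fixed: white housing 300 x 180 mm with a flat steel bed 46 mm above the bench. Origin: centre of the underside, on the bench; z up, x along the way in the direction the carrier slides in. Open landing from x = -140 to -20 mm, then two undercut cheeks, 11 mm high, from x = -20 to 130 mm either side of y = 0, closing in 6 mm per 100 mm each like the foot. Nothing higher than 57 mm
- landing (a point): Point on the bed 80 mm behind the mixer's origin (x = -80 mm): room to set the carrier's foot flat here, in line with the way, before sliding it along the mixer's +x
- mouth (a point): Wide open end of the cheeks, on the bed. The +y cheek is set by hand, up to 3 mm either way, hard to see, so where the carrier wedges differs: its origin ends 45 to 100 mm beyond here, up to 2 mm off line. Find it by feel: it slides with 1 to 4 N, then resistance grows 5 to 8 N per mm. Pushed along the way with 15 to 20 N it is tight and stays by friction; over 25 N may ram it
- gib: The cheek at -y, 150 mm long, 11 mm high: a sprung steel strip that yields sideways less than half a millimetre under a proper push (70 N per mm). Its origin is on the bed above the mixer's origin (midway between the cheeks), not on the strip; z up, x along the way. Its pressure on the carrier shows how tight it is wedged
- jar: Bystander: amber jar with black cap, 68 mm across, 120 mm high, origin under its centre
- beaker: Bystander: open glass beaker, 70 mm across, 90 mm high, origin under its centre
- rack: Bystander: white tube rack 100 x 60 mm with empty glass tubes, 80 mm high, origin under its centre
There are look-alikes about, which are no part of the job. Leave any yellow look-alike of the carrier alone.

How it is judged:
On the way:
1. the carrier's nose is between the cheeks and its foot is down on the bed (x of nose in the frame of mixer above 0 m and y of nose in the frame of mixer between -0.008 and 0.008 m and z of nose in the frame of mixer below 0.052 m), for 0.05 s.
At the end, for the whole second after the job is handed in: The carrier stands by itself in the way, nose first and at rest, flat on the bed (within 3 mm and 3 degrees, in line within 3 degrees), its nose more than 80 mm past the mouth of the cheeks, wedged so that the sprung cheek bears on it with more than 7 N; nothing touches it but the mixer (contact force between carrier and gib above 7 N and x of nose in the frame of mixer above 0.06 m and z of carrier in the frame of mixer below 0.049 m and angle between carrier's own z axis and vertical below 0.05 rad and angle between the x axis of carrier and the x axis of mixer, either way round below 0.05 rad and linear speed of carrier below 0.01 m/s).
It fails at once if the carrier is rammed: the sprung cheek bears on it with more than 32 N (contact force between carrier and gib above 32 N).
It fails at once if the jar is moved by more than 30 mm (distance of jar from where it was at the start of the episode above 0.03 m).
It fails at once if the beaker is moved by more than 30 mm (distance of beaker from where it was at the start of the episode above 0.03 m).
It fails at once if the tube rack is moved by more than 30 mm (distance of rack from where it was at the start of the episode above 0.03 m).
It also fails if it takes over 54 s, if anything falls off the work surface, if the arm or the gripper's body presses on something with over 40 N, if the wrist force passes 120 N, or if a joint passes its speed limit or range.

ROBOT

A 6-joint arm with a two-finger parallel gripper is mounted at the origin on the work surface. World frame = base frame: x ahead of the robot, y to its left, z up, the work surface at z = 0. Lengths are in m, angles in rad, forces in N, time in s.
With the tool pointing down it reaches from about 0.3 to 0.775 m from the base axis. Payload 14.6 kg.
Tool frame: the origin (TCP) lies at the very end of the fingers, on their centre line; the grasp point (between the pads) lies 19 mm behind it; x points along the fingers, y is the direction in which the jaws open and shut, and the axes are right-handed (so a half turn about x gives the same grasp; the last joint's range is limited). The gripper opens to 94 mm and grips with 3 to 60 N. Pads are 16 mm wide; open, the fingers measure 119 mm over their backs; the gripper's body (75 mm by 177 mm) begins 78 mm behind the grasp point.
Start: joints at [-1.173, 0.3, 1.521, -0, 1.321, -0.067], TCP at [0.247, -0.492, 0.205] pointing down, gripper open.
Joint ranges: [-3.03, 3.03], [-0.79, 2.21], [0.23, 2.52], [-1.04, 4.18], [0, 3.07], [-2.55, 2.55]. Speed limits (rad/s): [2.22, 2.22, 2.57, 3.14, 3.14, 3.14].

INTERFACE

Orientations are given as [roll, pitch, yaw] about the fixed x, y, z axes, in that order (R = Rz(yaw) Ry(pitch) Rx(roll)).
In Python, from station import ctrl, viewer, hand_in gives the robot as it stands. The module is installed in compiled form; this text tells all that it offers.
- The arm moves only by the tool play_rows, never from a script. Its argument "deltas" is a list that holds one entry, the list of rows, each a list of 7 numbers: the shift along the tool's x, y, z in mm, then the turn, a rotation vector about the tool's x, y, z in rad, then the finger opening in mm, from 0 to 94. In form: [[[dx, dy, dz, ax, ay, az, gripper], ...]]. A call has 1 to 10 rows; each row shifts and turns the commanded pose from where the row before left it, along the tool's axes as they then stand; what a row does not reach is not made up. A row lasts 1/10 s, in which the tool goes at most 50 mm and 8.59 degrees, less where a joint would pass 70% of its speed; a pose out of reach is approached as far as the arm can. A call with a gripper value outside its range is refused whole. The fingers move at their own pace and stop on an object; "grip_force" is the grip in N (left out, the last holds). Time passes only in rows, so rows that do not move let the fingers close. It gives the time, the measured TCP pose, the force and the opening at its end, in the units of the state.
- ctrl.get_obs(): the state, without advancing time (a new reading comes with each control period).
- viewer.camera(name): name is "scene" or "top" or "wrist"; returns a dict with "img" (384x512x3 uint8, red, green, blue), "fx", "fy", "cx", "cy" (pixels), "rvec" (rotation vector, rad) and "tvec" (3), from world to camera coordinates, as OpenCV has them. Camera axes: x right, y down, z forward; pixel columns grow to the right and rows downward; lengths in m; the calibration is good to about 2 mm. The wrist camera is an equidistant fisheye: a pixel r from the principal point sees the ray r / f radians off the axis. A picture is of the moment at which its call begins. There is no depth.
- hand_in(): hands the job in, once; it reports no verdict.
The state is a dict: "time_s": time; "qpos": joint angles; "joint_vel": joint speeds; "tau": joint torques, N m; "ee_pos": TCP position; "eef_rot": TCP orientation; "force": force on the tool from outside, world axes, zero at the start; "moment": the same for the moment, N m; "grip_width": finger opening in m.
Only numpy, scipy, OpenCV 4.12 (cv2) and the standard library are available. Lean on these libraries where they do the work, as an engineer would, in place of code of your own. Each camera call takes 0.05 s, during which the arm holds its last target.

## Working session

There is one attempt and no reset: what is moved stays moved. The work goes in short steps, Python scripts to look and compute and a tool call to move; the robot and the scene stay as the last step left them, time stands still between calls to the robot, and variables do not carry over. Pictures are saved under pics/ and viewed, and the job is handed in when it is done.

Besides the shell and the picture viewer there is one more tool, called after "Call:" as name(argument=value, ...), one argument or row to a line, values as JSON. play_rows: Moves the arm, as the interface text tells. Its arguments: {"type":"object","properties":{"deltas":{"type":"array","items":{"type":"array","items":{"type":"array","items":{"type":"number"}}}},"grip_force":{"type":"number"}},"required":["deltas"]}

```bash
mkdir -p pics
cat > h.py <<'E'
import numpy as np, cv2
from station import ctrl, viewer, hand_in
def snap(n,fn):
    c=viewer.camera(n); cv2.imwrite('pics/'+fn+'.png',cv2.cvtColor(c['img'],cv2.COLOR_RGB2BGR)); 
    import pickle; pickle.dump(c,open('pics/'+fn+'.pkl','wb')); return c
def load(fn):
    import pickle; return pickle.load(open('pics/'+fn+'.pkl','rb'))
def ray(c,u,v,fish=False):
    R,_=cv2.Rodrigues(np.array(c['rvec'],float)); t=np.array(c['tvec'],float).ravel()
    x=(u-c['cx'])/c['fx'];y=(v-c['cy'])/c['fy']
    if fish:
        r=np.hypot(x,y); d=np.array([np.sin(r)*x/max(r,1e-9),np.sin(r)*y/max(r,1e-9),np.cos(r)])
    else: d=np.array([x,y,1.])
    return -R.T@t, R.T@d
def atz(c,u,v,z,fish=False):
    o,d=ray(c,u,v,fish); return o+d*(z-o[2])/d[2]
def proj(c,p,fish=False):
    R,_=cv2.Rodrigues(np.array(c['rvec'],float)); q=R@np.array(p,float)+np.array(c['tvec'],float).ravel()
    if fish:
        r=np.hypot(q[0],q[1]); th=np.arctan2(r,q[2]); x,y=q[:2]/max(r,1e-9)*th
    else: x,y=q[:2]/q[2]
    return np.array([c['fx']*x+c['cx'],c['fy']*y+c['cy']])
E
python3 - <<'E'
from h import *
for n in ['scene','top','wrist']:
    c=snap(n,n+'0'); print(n,c['fx'],ray(c,256,192))
print(ctrl.get_obs())
E
```

```text
scene 358.96588938685 (array([1.16530498, 0.06091105, 0.75758387]), array([-6.80933317e-01, -2.42013611e-04, -7.32647251e-01]))
top 374.5339403957903 (array([0.475943  , 0.03624266, 0.99028967]), array([ 3.76525847e-02,  6.29202680e-04, -9.99544095e-01]))
wrist 297.3186396354542 (array([ 0.32048895, -0.45413086,  0.38442225]), array([-0.25085294, -0.13325736, -0.95883287]))
{'time_s': 0.15, 'qpos': array([-1.17258062e+00,  3.00282856e-01,  1.52146225e+00, -3.61925675e-05,
        1.32070665e+00, -6.65878342e-02]), 'joint_vel': array([ 0.00121162, -0.00132402, -0.0013574 , -0.00107681,  0.00148255,
        0.00052855]), 'tau': array([ 5.76743805e-04, -5.31963837e+01, -3.52825391e+01,  7.08321249e-02,
        2.35977134e-02, -3.86219517e-05]), 'ee_pos': array([ 0.2464482 , -0.4914565 ,  0.20503986]), 'eef_rot': array([-1.59659805,  1.56993651,  2.00980712]), 'force': array([-0.65390066, -0.37993122, -0.25498024]), 'moment': array([-0.02012985,  0.00550972, -0.01667183]), 'grip_width': 0.09383036562274982}
```

View pics/scene0.png

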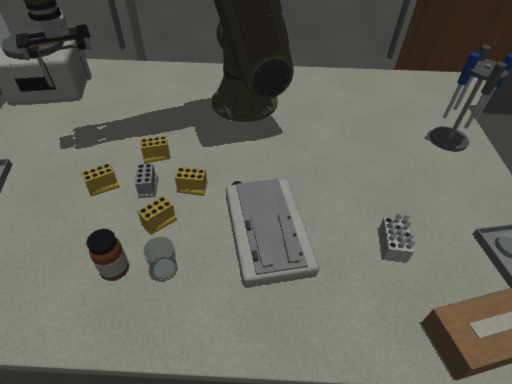

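View pics/top0.png

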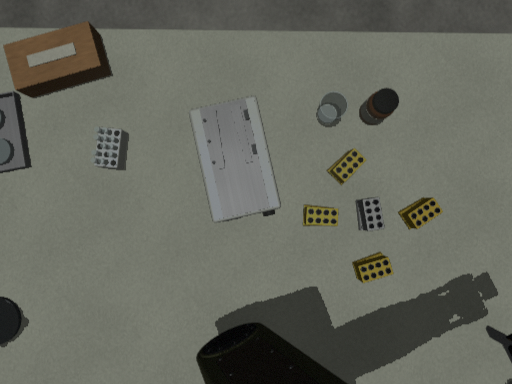

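View pics/wrist0.png

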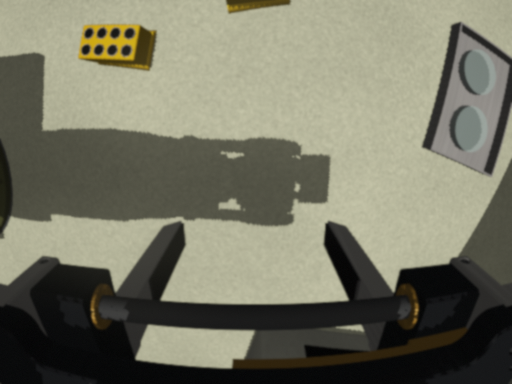

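Run:
```python
from h import *
t=cv2.imread('pics/top0.png'); s=cv2.imread('pics/scene0.png')
a=cv2.resize(t[180:250,330:420],None,fx=8,fy=8,interpolation=cv2.INTER_CUBIC); cv2.imwrite('pics/c1.png',a)
a=cv2.resize(t[90:230,180:290],None,fx=4.2,fy=4.2,interpolation=cv2.INTER_CUBIC); cv2.imwrite('pics/c2.png',a)
a=cv2.resize(s[130:240,75:220],None,fx=5,fy=5,interpolation=cv2.INTER_CUBIC); cv2.imwrite('pics/c3.png',a)
a=cv2.resize(s[170:290,215:325],None,fx=5,fy=5,interpolation=cv2.INTER_CUBIC); cv2.imwrite('pics/c4.png',a)
```

```text
(no output)
```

View pics/c1.png

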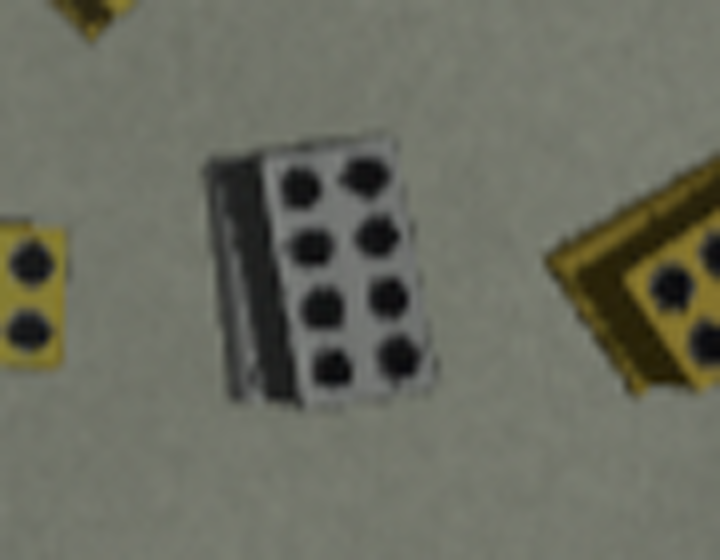

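View pics/c2.png

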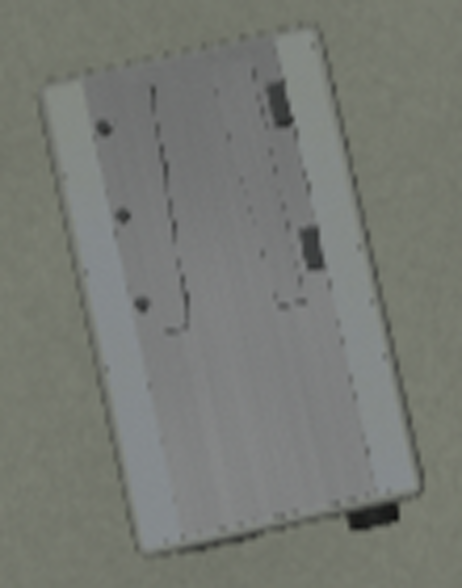

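View pics/c3.png

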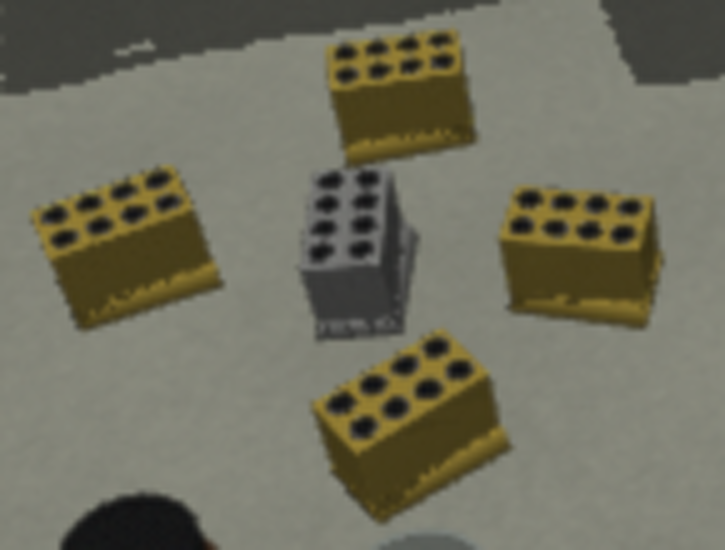

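View pics/c4.png

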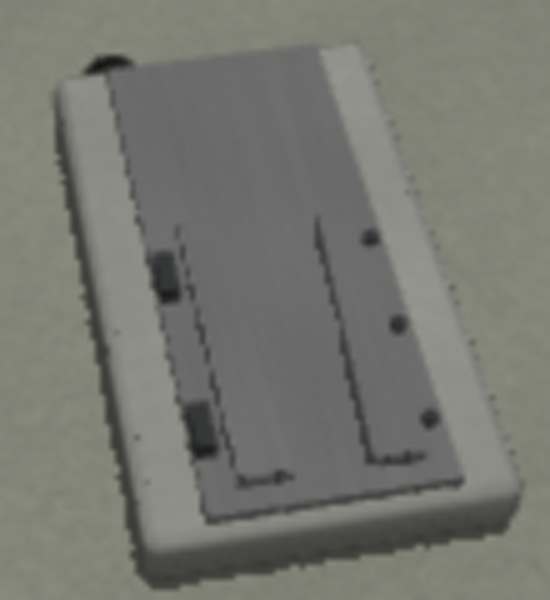

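Run:
```python
from h import *
c=load('top0')
# crop c1: scale 8 offset (330,180); resize maps u_full=(u+.5)/8-.5+off
f=lambda u,v,s,ox,oy:((u+.5)/s-.5+ox,(v+.5)/s-.5+oy)
top=[(262,155),(390,137),(432,385),(300,405)]
P=[atz(c,*f(u,v,8,330,180),.058)[:2] for u,v in top]
print('carrier top corners',np.round(P,4), 'centre',np.mean(P,0))
w=[(300,187),(364,176),(313,246),(377,236),(323,307),(388,297),(333,367),(399,357)]
W=np.array([atz(c,*f(u,v,8,330,180),.058)[:2] for u,v in w]);print('wells',W.mean(0))
d=(W[0]+W[1]-W[6]-W[7]);print('yaw',np.degrees(np.arctan2(d[1],d[0])),'spacing',np.linalg.norm(d)/6)
for p in [(207,160),(232,400)]: print('foot edge',atz(c,*f(*p,8,330,180),0)[:2])
# mixer bed strip / outer corners
for p in [(45,85),(318,28),(422,488),(140,552)]: print('mix',atz(c,*f(*p,4.2,180,90),.046)[:2])
```

```text
carrier top corners [[ 0.4956 -0.2286]
 [ 0.5015 -0.2688]
 [ 0.4245 -0.2811]
 [ 0.4181 -0.2398]] centre [ 0.45994242 -0.25458091]
wells [ 0.45953717 -0.25571252]
yaw 10.172126271101268 spacing 0.01896501082523135
foot edge [ 0.49507153 -0.22683101]
foot edge [ 0.41600146 -0.23449791]
mix [0.71977552 0.20572425]
mix [0.75658417 0.04035187]
mix [ 0.47714226 -0.02411157]
mix [0.43785708 0.14424966]
```

```bash
cat >> h.py <<'E'
from scipy.spatial.transform import Rotation as Ro
def toolR(yaw,flip=1):
    # tool x down; z along carrier x*flip
    z=np.array([np.cos(yaw),np.sin(yaw),0])*flip; x=np.array([0,0,-1.]); y=np.cross(z,x)
    return np.column_stack([x,y,z])
def delta(pos,yaw,flip=1,o=None):
    o=o or ctrl.get_obs(); R=Ro.from_euler('xyz',o['eef_rot']).as_matrix()
    d=R.T@(np.array(pos)-o['ee_pos'])*1000; rv=Ro.from_matrix(R.T@toolR(yaw,flip)).as_rotvec()
    return d,rv
E
python3 - <<'E'
from h import *
o=ctrl.get_obs(); R=Ro.from_euler('xyz',o['eef_rot']).as_matrix(); print(np.round(R,3))
c=load('wrist0'); p,d=ray(c,c['cx'],c['cy'],True); print('cam in tool',R.T@(p-o['ee_pos']),R.T@d)
for f in (1,-1): print(delta([.46,-.255,.20],np.radians(9.7),f))
E
```

```text
[[-0.     0.448 -0.894]
 [ 0.001 -0.894 -0.448]
 [-1.    -0.001 -0.   ]]
cam in tool [-0.17938033 -0.00033063 -0.08292084] [0.95956863 0.00131043 0.28147171]
(array([   5.14584808, -115.6397103 , -296.88790497]), array([-2.84607684e+00, -1.22784551e-03,  1.50490046e-04]))
(array([   5.14584808, -115.6397103 , -296.88790497]), array([2.95515556e-01, 1.04981885e-04, 8.56545259e-04]))
```

Run:
```python
from h import *
print(delta([.43,-.26,.20],np.radians(9.7),-1))
```

```text
(array([   5.15292048, -124.61783552, -267.82946012]), array([2.95515556e-01, 1.04981885e-04, 8.56545259e-04]))
```

Call:
play_rows(
  deltas=[
    [[1,-9,-19,0,0,0,75],[1,-18,-38,0,0,0,75],[1,-20,-44,0,0,0,75],[1,-20,-44,0,0,0,75],[1,-20,-44,0,0,0,75],[0,-19,-40,0,0,0,75],[0,-12,-26,0.05,0,0,75],[0,-6,-13,0.1,0,0,75],[0,0,0,0.1,0,0,75],[0,0,0,0.045,0,0,75]],
  ],
)

```text
time_s: 1.15
ee_pos: [0.4313, -0.2605, 0.2002]
eef_rot: [-0.769, 1.57, 2.54]
force: [0.6, 0.5, 0.6]
grip_width: 0.075
```

Run:
```python
from h import *
snap('wrist','w1'); o=ctrl.get_obs(); print(o['time_s'],o['ee_pos'],o['force'])
a=cv2.imread('pics/w1.png'); cv2.imwrite('pics/w1b.png',cv2.resize(a,(800,600),interpolation=cv2.INTER_CUBIC))
```

```text
1.2 [ 0.4311639  -0.26075906  0.20023812] [-0.7326168   0.48907433  0.12021908]
```

View pics/w1b.png

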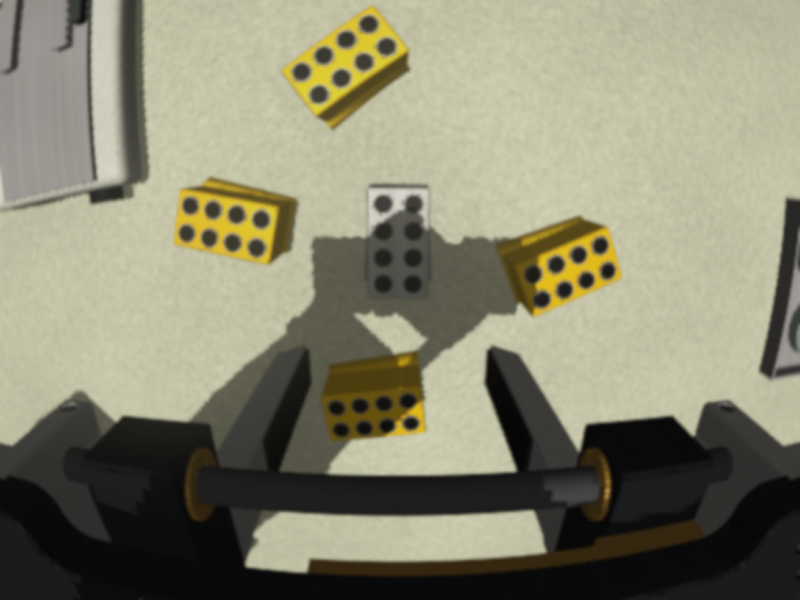

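Run:
```python
from h import *
a=cv2.imread('pics/w1.png'); a=a[108:200,215:295]; a=np.clip(a.astype(float)*1.5,0,255).astype(np.uint8)
cv2.imwrite('pics/c5.png',cv2.resize(a,None,fx=6.5,fy=6.5,interpolation=cv2.INTER_CUBIC))
```

```text
(no output)
```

View pics/c5.png

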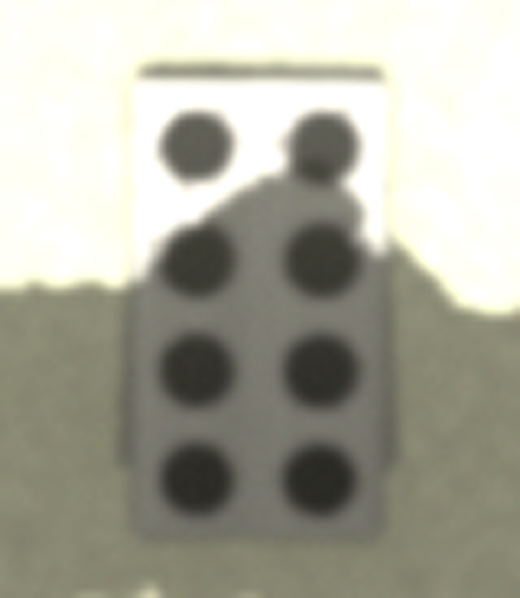

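Run:
```python
from h import *
c=load('w1')
w=[(197,146),(323,147),(197,261),(322,260),(197,371),(321,371),(197,481),(320,480)]
W=np.array([atz(c,(u+.5)/6.5-.5+215,(v+.5)/6.5-.5+108,.058,True)[:2] for u,v in w])
d=(W[0]+W[1]-W[6]-W[7])/2; print(W.mean(0),np.degrees(np.arctan2(d[1],d[0])),np.linalg.norm(d)/3, np.linalg.norm(W[0]-W[1]))
for uv in [(138,537),(378,537),(137,77),(385,77)]: print(atz(c,(uv[0]+.5)/6.5-.5+215,(uv[1]+.5)/6.5-.5+108,.058,True)[:2])
o=ctrl.get_obs(); m=W.mean(0); yaw=np.arctan2(d[1],d[0])
print(delta([*m,.022],yaw,-1), 'pose',Ro.from_euler('xyz',o['eef_rot']).as_matrix().round(4))
```

```text
[ 0.45938594 -0.25598429] 9.437631757109978 0.019111420821450644 0.020899020693020715
[ 0.417632  -0.2417761]
[ 0.42462944 -0.28282649]
[ 0.49577849 -0.22928454]
[ 0.50267959 -0.26967058]
(array([ 1.78227767e+02,  6.39307098e-04, -2.86874725e+01]), array([0.00073994, 0.00036166, 0.00034732])) pose [[-4.000e-04  1.647e-01 -9.863e-01]
 [ 3.000e-04 -9.863e-01 -1.647e-01]
 [-1.000e+00 -3.000e-04  4.000e-04]]
```

Call:
play_rows(
  deltas=[
    [[10,0,-14,0,0,0,68],[30,0,-14.7,0,0,0,68],[45,0,0,0,0,0,68],[45,0,0,0,0,0,68],[30,0,0,0,0,0,68],[14,0,0,0,0,0,68],[4,0,0,0,0,0,68],[0,0,0,0,0,0,68]],
  ],
)

```text
time_s: 2.0
ee_pos: [0.4598, -0.2566, 0.0232]
eef_rot: [2.394, 1.57, -0.578]
force: [-0.2, -0.7, 0.3]
grip_width: 0.0682
```

Call:
play_rows(
  deltas=[
    [[0,0,0,0,0,0,35],[0,0,0,0,0,0,35],[0,0,0,0,0,0,35],[0,0,0,0,0,0,35],[0,0,0,0,0,0,35],[0,0,0,0,0,0,35]],
  ],
  grip_force=25,
)

```text
time_s: 2.6
ee_pos: [0.4597, -0.2565, 0.0232]
eef_rot: [2.467, 1.57, -0.504]
force: [-1.3, 0.4, 7.1]
grip_width: 0.044
```

Run:
```python
from h import *
snap('wrist','w2'); o=ctrl.get_obs(); print(o['time_s'],o['ee_pos'],o['force'],o['grip_width'])
a=cv2.imread('pics/w2.png'); cv2.imwrite('pics/w2b.png',cv2.resize(a,(800,600),interpolation=cv2.INTER_CUBIC))
```

```text
2.65 [ 0.45964857 -0.25644172  0.02317728] [-1.64405215  0.92935739  6.44292547] 0.04408669644636136
```

View pics/w2b.png

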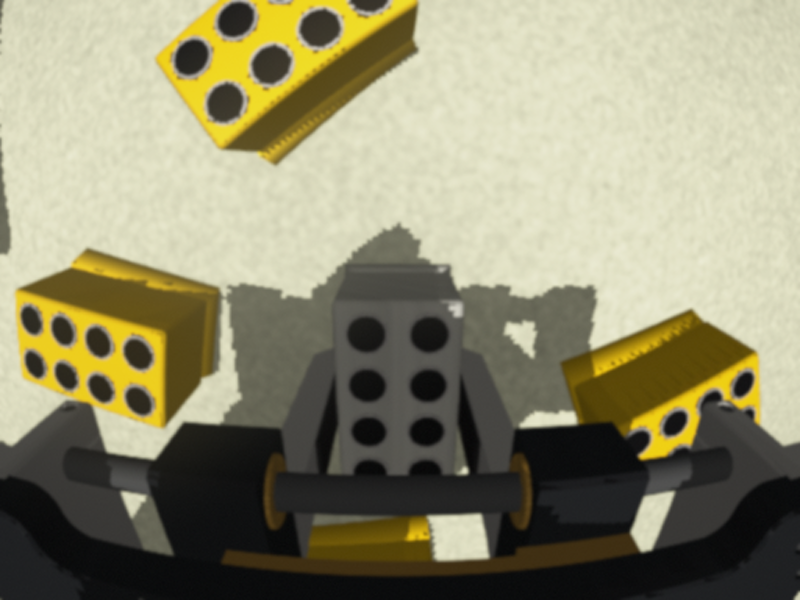

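Run:
```python
from h import *
m=np.array([.598,.094]); y=np.radians(12.6); e=np.array([np.cos(y),np.sin(y)])
print(delta([*(m-.07*e),.19],y,-1))
```

```text
(array([-166.92212425, -318.41731814, -125.78756981]), array([-0.05012649, -0.00072341, -0.00062216]))
```

Call:
play_rows(
  deltas=[
    [[-5,0,0,0,0,0,35],[-20,0,0,0,0,0,35],[-35,0,0,0,0,0,35],[-40,0,0,0,0,0,35],[-40,-10,-4,0,0,0,35],[-27,-24,-10,0,0,0,35],[0,-36,-14,0,0,0,35],[0,-44,-17,0,0,0,35],[0,-44,-17,0,0,0,35],[0,-44,-17,0,0,0,35]],
  ],
  grip_force=30,
)

```text
time_s: 3.65
ee_pos: [0.5027, -0.042, 0.1894]
eef_rot: [-0.295, 1.57, 3.016]
force: [1.8, 0.1, -5.2]
grip_width: 0.044
```

Call:
play_rows(
  deltas=[
    [[0,-42,-16,0,0,0,35],[0,-36,-14,0,0,0,35],[0,-24,-10,0,0,0,35],[0,-14,-6,-0.02,0,0,35],[0,0,0,-0.03,0,0,35],[0,0,0,0,0,0,35]],
  ],
)

```text
time_s: 4.25
ee_pos: [0.5286, 0.0776, 0.1892]
eef_rot: [0.234, 1.57, -2.686]
force: [-0.5, -0.3, -5.6]
grip_width: 0.0439
```

Run:
```python
from h import *
snap('wrist','w3'); o=ctrl.get_obs(); print(o['time_s'],o['ee_pos'],o['force'],o['grip_width'])
a=cv2.imread('pics/w3.png'); cv2.imwrite('pics/w3b.png',cv2.resize(a,(800,600),interpolation=cv2.INTER_CUBIC))
```

```text
4.3 [0.52861498 0.07722576 0.1893016 ] [ 0.42382235 -0.04006749 -4.92197744] 0.04408449508975607
```

View pics/w3b.png

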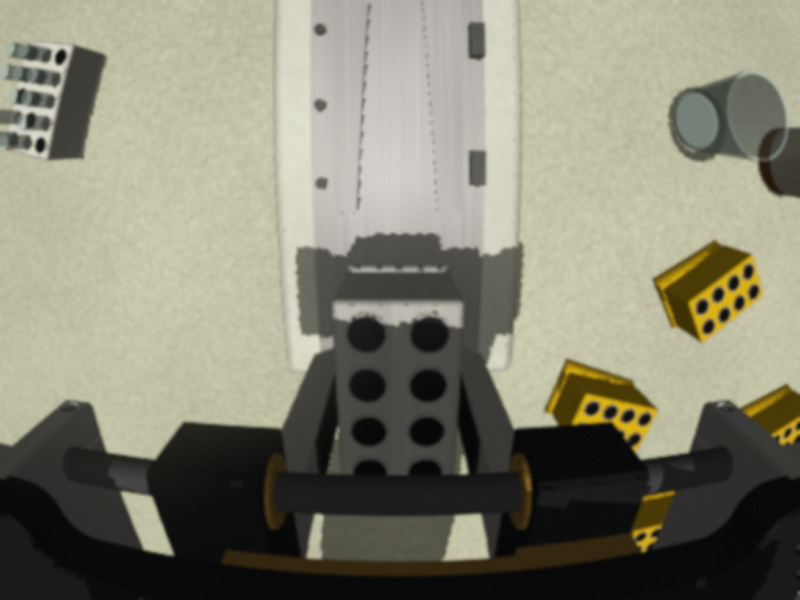

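```bash
cat > rect.py <<'E'
from h import *
def rect(c,org,yaw,z,x0,x1,y0,y1,s,fish=True):
    # rows: x from x1 down to x0 ; cols: y from y1 (left,+) to y0 ; s px per mm
    H=int((x1-x0)*s);W=int((y1-y0)*s)
    v,u=np.mgrid[0:H,0:W]; X=(x1-(v+.5)/s)/1000; Y=(y1-(u+.5)/s)/1000
    P=np.stack([org[0]+np.cos(yaw)*X-np.sin(yaw)*Y,org[1]+np.sin(yaw)*X+np.cos(yaw)*Y,np.full_like(X,z)],-1)
    R,_=cv2.Rodrigues(np.array(c['rvec'],float)); q=P@R.T+np.array(c['tvec'],float).ravel()
    if fish:
        r=np.hypot(q[...,0],q[...,1]); th=np.arctan2(r,q[...,2]); x=q[...,0]/r*th; yy=q[...,1]/r*th
    else: x=q[...,0]/q[...,2]; yy=q[...,1]/q[...,2]
    mu=(c['fx']*x+c['cx']).astype(np.float32); mv=(c['fy']*yy+c['cy']).astype(np.float32)
    return cv2.cvtColor(cv2.remap(c['img'],mu,mv,cv2.INTER_CUBIC),cv2.COLOR_RGB2BGR)
E
python3 - <<'E'
from rect import *
a=rect(load('w3'),[.598,.094],np.radians(12.6),.046,-80,150,-110,110,2.6)
for y in (-90,-60,-30,0,30,60,90): cv2.line(a,(int((110-y)*2.6),0),(int((110-y)*2.6),6),(0,0,255),1)
for x in range(-80,150,20): cv2.line(a,(0,int((150-x)*2.6)),(6,int((150-x)*2.6)),(0,0,255),1)
cv2.imwrite('pics/r1.png',a)
b=rect(load('top0'),[.598,.094],np.radians(12.6),.046,-165,165,-110,110,1.8,False)
cv2.imwrite('pics/r2.png',b)
E
```

```text
(no output)
```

View pics/r1.png

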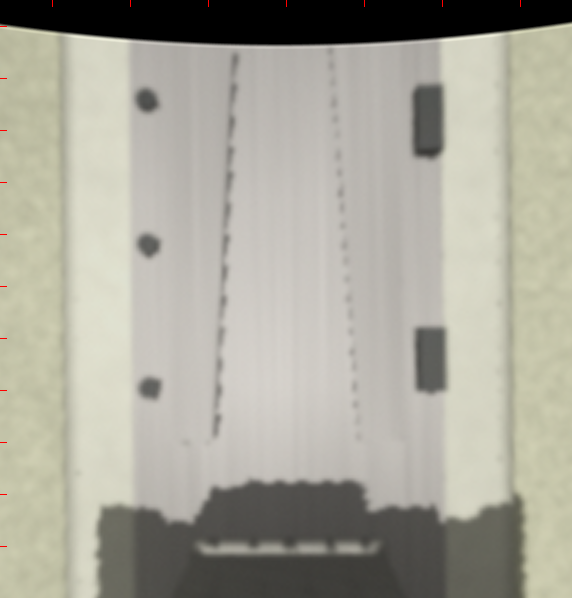

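View pics/r2.png

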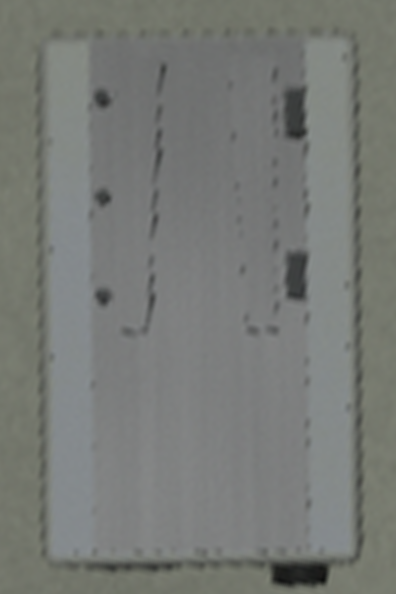

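Run:
```python
from rect import *
c=load('w3')
a=rect(c,[.598,.094],np.radians(12.6),.046,-40,130,-110,110,5).astype(float)
sat=a[...,2]-a[...,0]  # R-B: white housing vs steel tint
g=a.mean(2)
for name,lo,hi,im in [('bedL',50,70,g),('bedR',-70,-50,g),('housL',78,95,g),('housR',-95,-78,g)]:
    xs=[];ys=[]
    for i in range(0,a.shape[0],20):
        r=im[i:i+20].mean(0); r=cv2.GaussianBlur(r[None],(0,0),4)[0]; d=np.abs(np.gradient(r))
        u0=int((110-hi)*5);u1=int((110-lo)*5); k=u0+d[u0:u1].argmax(); w=d[k-6:k+7]; k=(w*np.arange(k-6,k+7)).sum()/w.sum()
        xs.append(130-(i+10)/5); ys.append(110-(k+.5)/5)
    ys=np.array(ys);xs=np.array(xs); 
    p=np.polyfit(xs,ys,1); k=np.abs(ys-np.polyval(p,xs))<np.median(np.abs(ys-np.polyval(p,xs)))*3+.1; p=np.polyfit(xs[k],ys[k],1)
    print(name,np.round(p[1],2),'slope deg',np.degrees(p[0]).round(3),k.sum(),np.round(ys,1))
```

```text
bedL 59.03 slope deg 0.353 38 [60.3 60.3 60.1 56.9 57.7 56.5 60.1 60.1 60.1 60.1 59.9 59.9 59.9 60.1
 59.9 59.9 59.9 56.1 56.9 54.9 59.7 59.7 59.7 59.5 59.5 59.5 59.5 59.5
 59.5 59.5 59.3 55.5 56.3 55.5 59.3 59.1 59.1 58.9 58.9 58.7 58.7 58.7
 58.7]
bedR -61.01 slope deg 0.487 39 [-59.5 -59.5 -59.7 -60.3 -60.5 -60.7 -60.7 -60.5 -60.7 -60.1 -59.5 -60.1
 -60.1 -60.1 -60.1 -60.3 -60.3 -60.3 -60.3 -60.7 -60.5 -60.3 -60.5 -60.7
 -60.7 -60.9 -61.5 -61.5 -61.5 -50.  -50.  -50.1 -50.1 -60.9 -61.1 -60.9
 -61.1 -60.9 -61.1 -61.1 -61.3 -61.5 -61.3]
housL 82.94 slope deg 0.59 42 [83.9 84.1 84.4 84.1 84.1 84.3 83.9 84.  84.1 84.1 83.9 83.7 83.8 83.9
 83.7 83.7 83.5 83.5 83.5 83.5 83.3 83.5 83.3 83.5 83.7 83.3 82.9 83.7
 83.1 83.1 83.3 82.7 82.9 83.3 82.7 82.5 82.9 82.7 82.5 82.9 83.1 82.3
 82.4]
housR -84.68 slope deg 0.474 34 [-83.6 -83.9 -83.8 -83.8 -83.6 -83.5 -83.5 -83.9 -83.7 -84.  -84.3 -84.1
 -83.9 -84.2 -83.9 -84.2 -84.4 -84.3 -84.3 -84.5 -84.5 -83.9 -84.3 -84.6
 -84.7 -84.1 -84.6 -84.6 -87.9 -84.1 -84.6 -88.3 -88.4 -84.5 -84.6 -88.4
 -88.1 -88.  -88.3 -85.  -84.7 -84.7 -85.3]
```

```bash
cat >> h.py <<'E'
MO=np.array([.5980,.0932]); MY=np.radians(13.07); ME=np.array([np.cos(MY),np.sin(MY)]); MN=np.array([-np.sin(MY),np.cos(MY)])
def mix(p): d=np.array(p[:2])-MO; return np.array([d@ME,d@MN])*1000
E
python3 - <<'E'
from h import *
o=ctrl.get_obs();print(mix(o['ee_pos'])); print(delta([*(MO-.08*ME),.078],MY,-1), o['force'])
E
```

```text
[-71.20000311   0.13039706]
(array([111.30685821,   0.1848862 ,   8.73220226]), array([-0.00877884,  0.00059666, -0.00020186])) [ 0.42382235 -0.04006749 -4.92197744]
```

Call:
play_rows(
  deltas=[
    [[15,0,4,-0.009,0,0,35],[30,0,5,0,0,0,35],[35,0,0,0,0,0,35],[20,0,0,0,0,0,35],[9,0,0,0,0,0,35],[2,0,0,0,0,0,35],[0,0,0,0,0,0,35]],
  ],
)

```text
time_s: 5.0
ee_pos: [0.5205, 0.0759, 0.0793]
eef_rot: [2.982, 1.57, 0.069]
force: [-1.1, 0.1, -4.6]
grip_width: 0.0436
```

Run:
```python
from h import *
c=snap('wrist','w4'); s=snap('scene','s4');o=ctrl.get_obs(); print(o['time_s'],o['ee_pos'],o['force'],mix(o['ee_pos']),delta([*(MO-.08*ME),.078],MY,-1))
a=cv2.imread('pics/w4.png'); cv2.imwrite('pics/w4b.png',cv2.resize(a,(800,600),interpolation=cv2.INTER_CUBIC))
a=cv2.imread('pics/s4.png')[150:300,200:330]; cv2.imwrite('pics/s4b.png',cv2.resize(a,None,fx=4,fy=4,interpolation=cv2.INTER_CUBIC))
```

```text
5.1 [0.52069357 0.07609869 0.07965349] [-0.89751914  0.3637403  -4.89888035] [-79.17108431   0.82388707] (array([1.65217743, 0.82305844, 0.83235467]), array([ 0.0004009 , -0.00188092, -0.00029987]))
```

View pics/w4b.png

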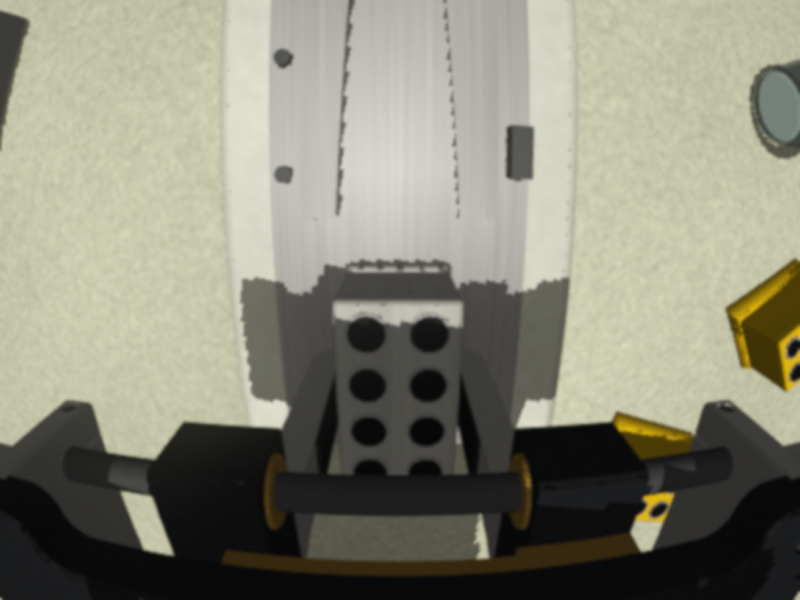

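View pics/s4b.png

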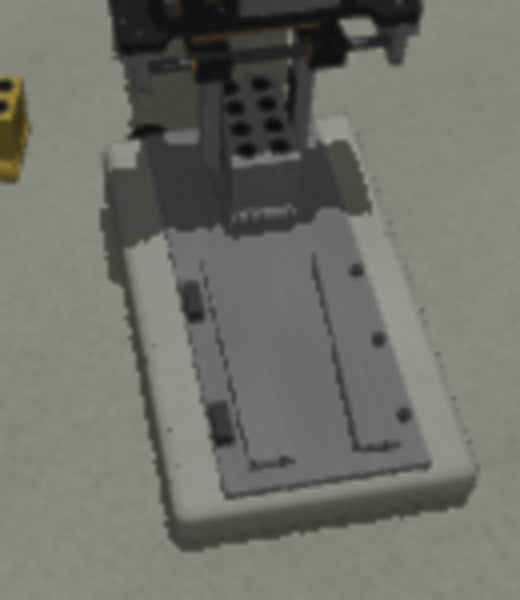

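Run:
```python
from rect import *
a=rect(load('w4'),MO,MY,.046,-80,90,-100,100,3.4)
for y in (-90,-60,-30,0,30,60,90): cv2.line(a,(int((100-y)*3.4),0),(int((100-y)*3.4),580),(0,0,255),1)
cv2.imwrite('pics/r4.png',a)
```

```text
(no output)
```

View pics/r4.png

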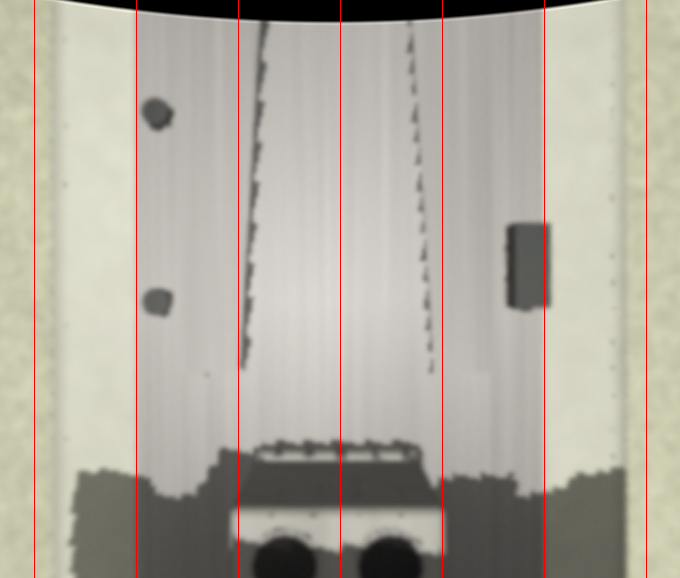

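Call:
play_rows(
  deltas=[
    [[4,0,0,0,0,0,35],[4,0,0,0,0,0,35],[1.5,0,0,0,0,0,35],[0,0,0,0,0,0,35]],
  ],
)

```text
time_s: 5.5
ee_pos: [0.5203, 0.0763, 0.0692]
eef_rot: [2.993, 1.57, 0.081]
force: [0.8, -0.4, -1.3]
grip_width: 0.0437
```

Call:
play_rows(
  deltas=[
    [[0.7,0,0,0,0,0,35],[0.5,0,0,0,0,0,35],[0,0,0,0,0,0,35]],
  ],
)

```text
time_s: 5.8
ee_pos: [0.5208, 0.0764, 0.0691]
eef_rot: [2.992, 1.569, 0.08]
force: [-3.8, 0.0, 11.9]
grip_width: 0.044
```

Call:
play_rows(
  deltas=[
    [[-0.9,0,0,0,0,0,35],[0,0,-4,0,0,0,35],[0,0,-9,0,0,0,35],[0,0,-9,0,0,0,35],[0,0,-8,0,0,0,35],[0,0,-4,0,0,0,35],[0,0,0,0,0,0,35]],
  ],
)

```text
time_s: 6.5
ee_pos: [0.5546, 0.0842, 0.0692]
eef_rot: [3.035, 1.569, 0.122]
force: [2.3, -0.2, 5.0]
grip_width: 0.044
```

Call:
play_rows(
  deltas=[
    [[0,0,-4,0,0,0,35],[0,0,-7,0,0,0,35],[0,0,-7,0,0,0,35],[0,0,-5,0,0,0,35],[0,0,-2,0,0,0,35],[0,0,0,0,0,0,35]],
  ],
)

```text
time_s: 7.1
ee_pos: [0.5787, 0.0898, 0.0692]
eef_rot: [3.023, 1.569, 0.111]
force: [1.7, 0.7, 5.4]
grip_width: 0.0441
```

Run:
```python
from h import *
c=snap('wrist','w5'); s=snap('scene','s5');o=ctrl.get_obs(); print(o['time_s'],o['ee_pos'],o['force'],mix(o['ee_pos']),delta([*(MO-.02*ME),.069],MY,-1))
a=cv2.imread('pics/w5.png'); cv2.imwrite('pics/w5b.png',cv2.resize(a,(800,600),interpolation=cv2.INTER_CUBIC))
a=cv2.imread('pics/s5.png')[150:300,200:330]; cv2.imwrite('pics/s5b.png',cv2.resize(a,None,fx=4,fy=4,interpolation=cv2.INTER_CUBIC))
```

```text
7.2 [0.57863693 0.08983275 0.06917956] [2.5218562  0.72529044 4.50592912] [-19.62293861   1.09876606] (array([0.17903432, 1.09845403, 0.3782187 ]), array([ 0.00071961, -0.00204545, -0.00022462]))
```

View pics/w5b.png

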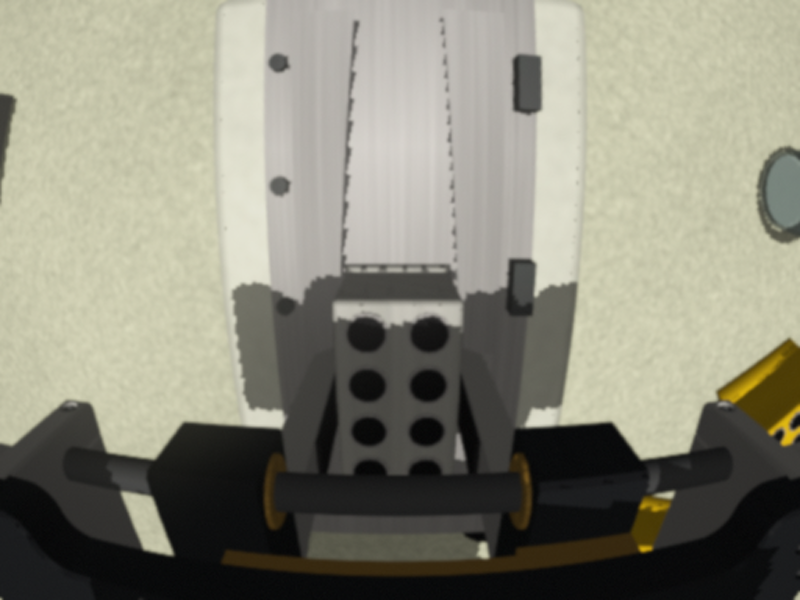

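View pics/s5b.png

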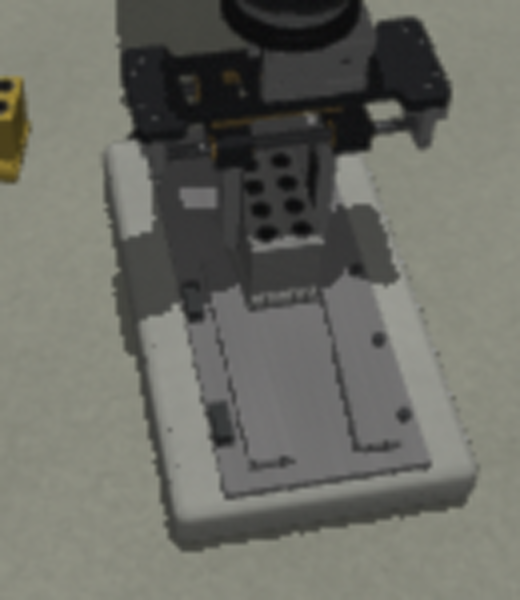

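Call:
play_rows(
  deltas=[
    [[0,0,0,0,0,0,62],[0,0,0,0,0,0,62],[0,0,0,0,0,0,62],[0,0,0,0,0,0,62],[0,0,0,0,0,0,62]],
  ],
)

```text
time_s: 7.7
ee_pos: [0.5774, 0.0896, 0.0685]
eef_rot: [-0.023, 1.571, -2.935]
force: [1.0, -0.0, -0.0]
grip_width: 0.062
```

Call:
play_rows(
  deltas=[
    [[0,0,5,0,0,0,62],[0,0,15,0,0,0,62],[0,0,20,0,0,0,62],[0,0,20,0,0,0,62],[3,0,12,0,0,0,0],[2,-1,5,0,0,0,0],[0,0,0,0,0,0,0],[0,0,0,0,0,0,0],[0,0,0,0,0,0,0],[0,0,0,0,0,0,0]],
  ],
)

```text
time_s: 8.7
ee_pos: [0.5026, 0.0732, 0.0636]
eef_rot: [-3.083, 1.571, 0.287]
force: [-0.7, -0.4, -0.6]
grip_width: 0.0173
```

Run:
```python
from h import *
c=snap('wrist','w6'); s=snap('scene','s6');o=ctrl.get_obs(); print(o['time_s'],o['ee_pos'],o['force'],o['grip_width'],mix(o['ee_pos']))
a=cv2.imread('pics/w6.png'); cv2.imwrite('pics/w6b.png',cv2.resize(a,(800,600),interpolation=cv2.INTER_CUBIC))
```

```text
8.8 [0.50247315 0.07321164 0.06361314] [-1.05656409  0.31214928 -0.09744238] 0.009534824999015609 [-97.57237286   2.13201788]
```

View pics/w6b.png

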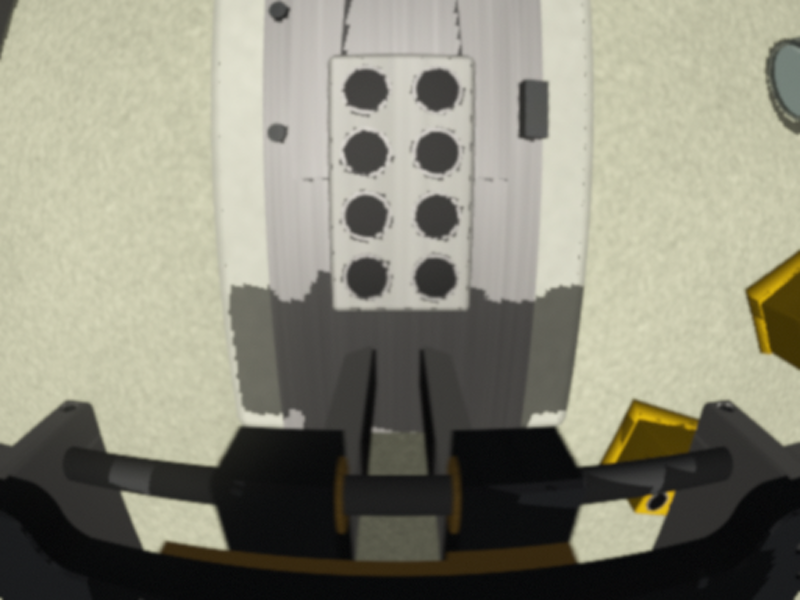

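Call:
play_rows(
  deltas=[
    [[0,1,-4,0,0,0,0],[0,0,-8,0,0,0,0],[0,0,-6,0,0,0,0],[0,0,-3,0,0,0,0],[0,0,0,0,0,0,0]],
  ],
)

```text
time_s: 9.3
ee_pos: [0.5233, 0.077, 0.0635]
eef_rot: [-0.228, 1.571, -3.14]
force: [-0.4, 0.2, 0.0]
grip_width: 0.0006
```

```bash
cat > st.py <<'E'
from h import *
o=ctrl.get_obs(); f=o['force']; F=[ctrl.get_obs()['force'] for _ in range(3)]
print('t',o['time_s'],'w',round(o['grip_width'],4),'mix',mix(o['ee_pos']).round(2),'z',o['ee_pos'][2].round(4),'F axial',-round(f[:2]@ME,2),'lat',round(f[:2]@MN,2),'fz',round(f[2],2), 'yawerr',delta(o['ee_pos'],MY,-1)[1].round(4))
E
python3 st.py
```

```text
t 9.3 w 0.0006 mix [-76.41   1.16] z 0.0635 F axial 0.29 lat 0.29 fz 0.05 yawerr [0.0008 0.0001 0.    ]
```

Call:
play_rows(
  deltas=[
    [[0,0,-3,0,0,0,0],[0,0,-3,0,0,0,0],[0,0,-3,0,0,0,0],[0,0,-3,0,0,0,0],[0,0,-3,0,0,0,0],[0,0,-3,0,0,0,0],[0,0,-3,0,0,0,0]],
  ],
)

```text
time_s: 10.0
ee_pos: [0.5437, 0.0818, 0.0636]
eef_rot: [0.147, 1.571, -2.766]
force: [-0.9, -0.3, 1.3]
grip_width: 0.0005
```

```bash
python3 st.py
```

```text
t 10.0 w 0.0005 mix [-55.53   1.14] z 0.0636 F axial 0.92 lat -0.1 fz 1.27 yawerr [ 0.0007  0.     -0.    ]
```

Call:
play_rows(
  deltas=[
    [[0,0,-3,0,0,0,0],[0,0,-3,0,0,0,0],[0,0,-3,0,0,0,0],[0,0,-3,0,0,0,0],[0,0,-3,0,0,0,0],[0,0,-2,0,0,0,0],[0,0,-1,0,0,0,0]],
  ],
)

```text
time_s: 10.7
ee_pos: [0.5611, 0.0858, 0.0636]
eef_rot: [-0.018, 1.571, -2.931]
force: [-1.3, 0.7, 0.9]
grip_width: 0.0005
```

```bash
python3 st.py;  python3 - <<'E'
from h import *
c=snap('wrist','w7')
a=cv2.imread('pics/w7.png'); cv2.imwrite('pics/w7b.png',cv2.resize(a,(800,600),interpolation=cv2.INTER_CUBIC))
E
```

```text
t 10.7 w 0.0005 mix [-37.64   1.15] z 0.0636 F axial 1.11 lat 1.01 fz 0.94 yawerr [0.0007 0.0001 0.    ]
```

View pics/w7b.png

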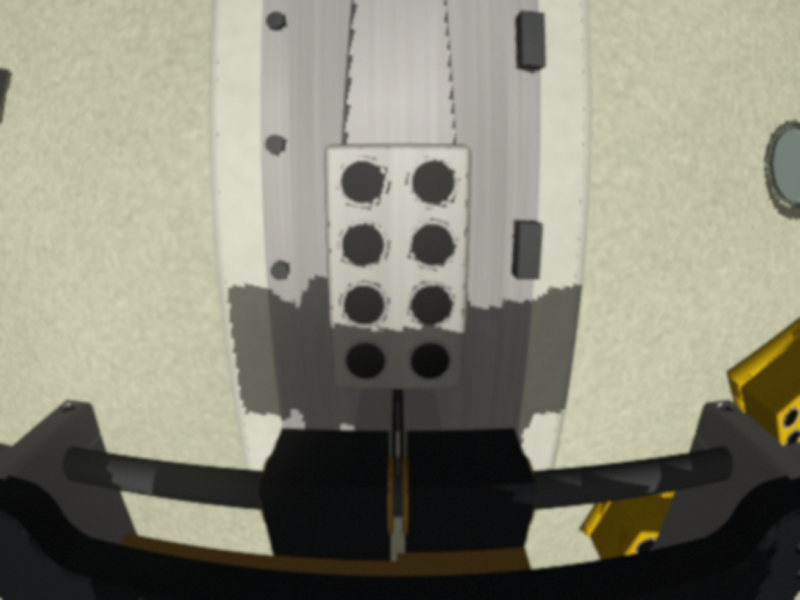

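Run:
```python
from rect import *
a=rect(load('w4'),MO,MY,.057,-30,80,-40,40,7)
cv2.imwrite('pics/r5.png',a[:, :])
```

```text
(no output)
```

View pics/r5.png

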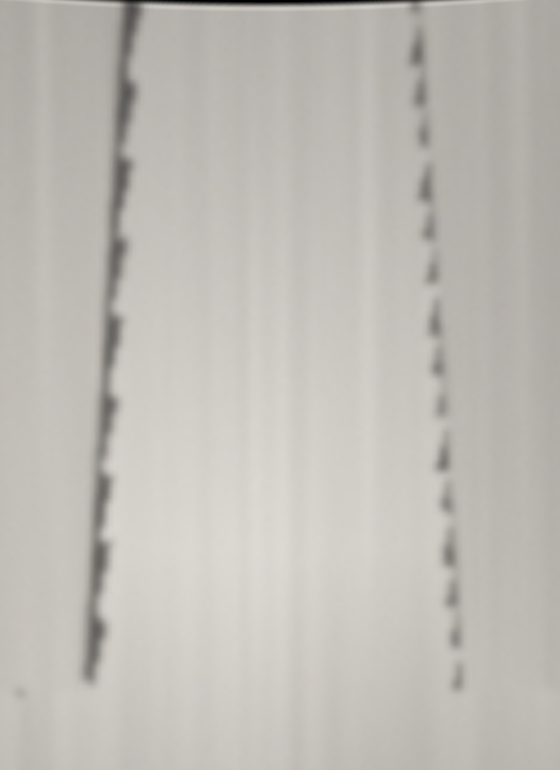

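Call:
play_rows(
  deltas=[
    [[0,0,-2,0,0,0,0],[0,0,-2,0,0,0,0],[0,0,-2,0,0,0,0],[0,0,-2,0,0,0,0]],
  ],
)

```text
time_s: 11.15
ee_pos: [0.5689, 0.0877, 0.0636]
eef_rot: [-0.394, 1.571, 2.976]
force: [-0.5, 0.3, -0.5]
grip_width: 0.0004
```

Call:
play_rows(
  deltas=[
    [[0,0,-1.5,0,0,0,0],[0,0,-1.5,0,0,0,0],[0,0,-1.5,0,0,0,0],[0,0,-1.5,0,0,0,0]],
  ],
)

```text
time_s: 11.55
ee_pos: [0.5747, 0.089, 0.0636]
eef_rot: [-0.052, 1.571, -2.965]
force: [-1.3, -0.0, -0.4]
grip_width: 0.0007
```

Call:
play_rows(
  deltas=[
    [[0,0,-1.5,0,0,0,0],[0,0,-1.5,0,0,0,0],[0,0,-1.5,0,0,0,0]],
  ],
)

```text
time_s: 11.85
ee_pos: [0.5791, 0.09, 0.0636]
eef_rot: [-1.308, 1.571, 2.063]
force: [-0.4, -0.4, -0.9]
grip_width: 0.0001
```

Call:
play_rows(
  deltas=[
    [[0,0,-1.5,0,0,0,0],[0,0,-1.5,0,0,0,0],[0,0,-1,0,0,0,0]],
  ],
)

```text
time_s: 12.15
ee_pos: [0.583, 0.0909, 0.0637]
eef_rot: [3.118, 1.571, 0.206]
force: [0.2, -0.4, -0.3]
grip_width: 0.0008
```

```bash
python3 st.py
```

```text
t 12.15 w 0.0008 mix [-15.12   1.17] z 0.0637 F axial -0.11 lat -0.47 fz -0.35 yawerr [ 0.0006 -0.     -0.    ]
```

Call:
play_rows(
  deltas=[
    [[0,0,-1.5,0,0,0,0],[0,0,-1.5,0,0,0,0]],
  ],
)

```text
time_s: 12.35
ee_pos: [0.5859, 0.0916, 0.0636]
eef_rot: [0.3, 1.571, -2.613]
force: [0.1, -0.2, -0.4]
grip_width: 0.0006
```

Call:
play_rows(
  deltas=[
    [[0,0,-1,0,0,0,0],[0,0,-1,0,0,0,0]],
  ],
)

```text
time_s: 12.55
ee_pos: [0.5878, 0.0921, 0.0636]
eef_rot: [-0.707, 1.571, 2.663]
force: [-1.1, -0.1, -0.3]
grip_width: 0.0001
```

Call:
play_rows(
  deltas=[
    [[0,0,-1,0,0,0,0],[0,0,-1,0,0,0,0]],
  ],
)

```text
time_s: 12.75
ee_pos: [0.5897, 0.0925, 0.0637]
eef_rot: [-1.092, 1.571, 2.279]
force: [-0.5, 0.2, -0.9]
grip_width: 0.0002
```

Call:
play_rows(
  deltas=[
    [[0,0,-1,0,0,0,0],[0,0,-1,0,0,0,0]],
  ],
)

```text
time_s: 12.95
ee_pos: [0.5917, 0.093, 0.0637]
eef_rot: [3.141, 1.571, 0.228]
force: [-0.7, 0.4, -0.4]
grip_width: 0.0004
```

```bash
python3 st.py;  python3 - <<'E'
from h import *
c=snap('wrist','w8')
a=cv2.imread('pics/w8.png'); cv2.imwrite('pics/w8b.png',cv2.resize(a,(800,600),interpolation=cv2.INTER_CUBIC))
E
```

```text
t 12.95 w 0.0004 mix [-6.19  1.18] z 0.0637 F axial 0.6 lat 0.58 fz -0.45 yawerr [ 0.0007 -0.     -0.    ]
```

View pics/w8b.png

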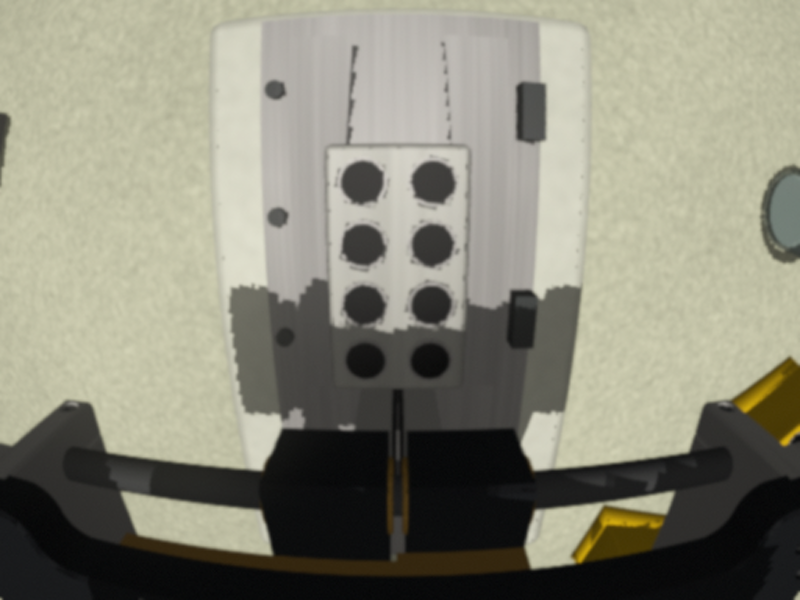

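Call:
play_rows(
  deltas=[
    [[0,0,-1,0,0,0,0],[0,0,-1,0,0,0,0]],
  ],
)

```text
time_s: 13.2
ee_pos: [0.5936, 0.0934, 0.0637]
eef_rot: [0.471, 1.571, -2.441]
force: [-2.1, -1.4, -0.1]
grip_width: 0.0
```

Call:
play_rows(
  deltas=[
    [[0,0,-1,0,0,0,0],[0,0,-0.5,0,0,0,0]],
  ],
)

```text
time_s: 13.4
ee_pos: [0.5951, 0.0938, 0.0637]
eef_rot: [1.2, 1.571, -1.713]
force: [-0.9, -1.3, -0.2]
grip_width: 0.0005
```

Call:
play_rows(
  deltas=[
    [[0,0,-1,0,0,0,0],[0,0,-0.5,0,0,0,0]],
  ],
)

```text
time_s: 13.6
ee_pos: [0.5966, 0.0941, 0.0637]
eef_rot: [3.118, 1.571, 0.206]
force: [-0.7, 0.4, -0.2]
grip_width: 0.0002
```

```bash
python3 st.py
```

```text
t 13.6 w 0.0002 mix [-1.17  1.19] z 0.0637 F axial 0.62 lat 0.53 fz -0.23 yawerr [ 0.0007 -0.0001 -0.    ]
```

Call:
play_rows(
  deltas=[
    [[0,0,-1,0,0,0,0],[0,0,-1,0,0,0,0]],
  ],
)

```text
time_s: 13.8
ee_pos: [0.5985, 0.0945, 0.0637]
eef_rot: [-0.944, 1.571, 2.426]
force: [-1.6, -0.0, -0.1]
grip_width: 0.0003
```

Call:
play_rows(
  deltas=[
    [[0,0,-0.7,0,0,0,0],[0,0,-0.7,0,0,0,0]],
  ],
)

```text
time_s: 14.0
ee_pos: [0.5999, 0.0949, 0.0637]
eef_rot: [-2.864, 1.571, 0.507]
force: [-1.1, 0.1, 0.6]
grip_width: 0.0004
```

Call:
play_rows(
  deltas=[
    [[0,0,-0.8,0,0,0,0],[0,0,-0.8,0,0,0,0]],
  ],
)

```text
time_s: 14.2
ee_pos: [0.6014, 0.0952, 0.0637]
eef_rot: [2.522, 1.571, -0.39]
force: [-1.8, -1.0, 0.7]
grip_width: 0.0007
```

Call:
play_rows(
  deltas=[
    [[0,0,-0.7,0,0,0,0],[0,0,-0.7,0,0,0,0]],
  ],
)

```text
time_s: 14.4
ee_pos: [0.6028, 0.0955, 0.0637]
eef_rot: [-3.063, 1.571, 0.307]
force: [-1.4, -0.2, 0.5]
grip_width: 0.0003
```

Call:
play_rows(
  deltas=[
    [[0,0,-0.8,0,0,0,0],[0,0,-0.8,0,0,0,0]],
  ],
)

```text
time_s: 14.6
ee_pos: [0.6044, 0.0959, 0.0637]
eef_rot: [1.695, 1.571, -1.218]
force: [-1.1, -0.4, 1.4]
grip_width: 0.0003
```

Call:
play_rows(
  deltas=[
    [[0,0,-0.7,0,0,0,0],[0,0,-0.7,0,0,0,0]],
  ],
)

```text
time_s: 14.8
ee_pos: [0.6057, 0.0962, 0.0637]
eef_rot: [0.107, 1.571, -2.806]
force: [-0.6, -1.1, 1.1]
grip_width: 0.0005
```

Call:
play_rows(
  deltas=[
    [[0,0,-0.8,0,0,0,0],[0,0,-0.8,0,0,0,0]],
  ],
)

```text
time_s: 15.0
ee_pos: [0.6073, 0.0965, 0.0636]
eef_rot: [0.588, 1.571, -2.325]
force: [-1.5, -1.3, 0.8]
grip_width: 0.0006
```

Call:
play_rows(
  deltas=[
    [[0,0,-0.7,0,0,0,0],[0,0,-0.7,0,0,0,0]],
  ],
)

```text
time_s: 15.2
ee_pos: [0.6086, 0.0968, 0.0636]
eef_rot: [0.307, 1.571, -2.606]
force: [-1.6, -0.3, 0.7]
grip_width: 0.0008
```

```bash
python3 st.py
```

```text
t 15.2 w 0.0008 mix [11.13  1.12] z 0.0636 F axial 1.61 lat 0.05 fz 0.69 yawerr [ 0.0007  0.0002 -0.0001]
```

Call:
play_rows(
  deltas=[
    [[0,0,-0.8,0,0,0,0],[0,0,-0.8,0,0,0,0]],
  ],
)

```text
time_s: 15.4
ee_pos: [0.6102, 0.0972, 0.0636]
eef_rot: [-0.054, 1.571, -2.967]
force: [-0.7, -1.8, 0.2]
grip_width: 0.0002
```

Call:
play_rows(
  deltas=[
    [[0,0,-0.7,0,0,0,0],[0,0,-0.7,0,0,0,0]],
  ],
)

```text
time_s: 15.6
ee_pos: [0.6115, 0.0976, 0.0636]
eef_rot: [-0.095, 1.571, -3.007]
force: [-1.1, -0.9, -0.7]
grip_width: 0.0004
```

Call:
play_rows(
  deltas=[
    [[0,0,-0.8,0,0,0,0],[0,0,-0.8,0,0,0,0]],
  ],
)

```text
time_s: 15.8
ee_pos: [0.6131, 0.0979, 0.0637]
eef_rot: [2.328, 1.571, -0.585]
force: [-2.7, -1.6, -0.2]
grip_width: 0.0004
```

```bash
python3 st.py;  python3 - <<'E'
from h import *
c=snap('wrist','w9')
a=cv2.imread('pics/w9.png'); cv2.imwrite('pics/w9b.png',cv2.resize(a[:290,80:450],(800,627),interpolation=cv2.INTER_CUBIC)[:600])
E
```

```text
t 15.8 w 0.0004 mix [15.8   1.17] z 0.0637 F axial 2.96 lat -0.94 fz -0.19 yawerr [ 0.0007 -0.     -0.    ]
```

View pics/w9b.png

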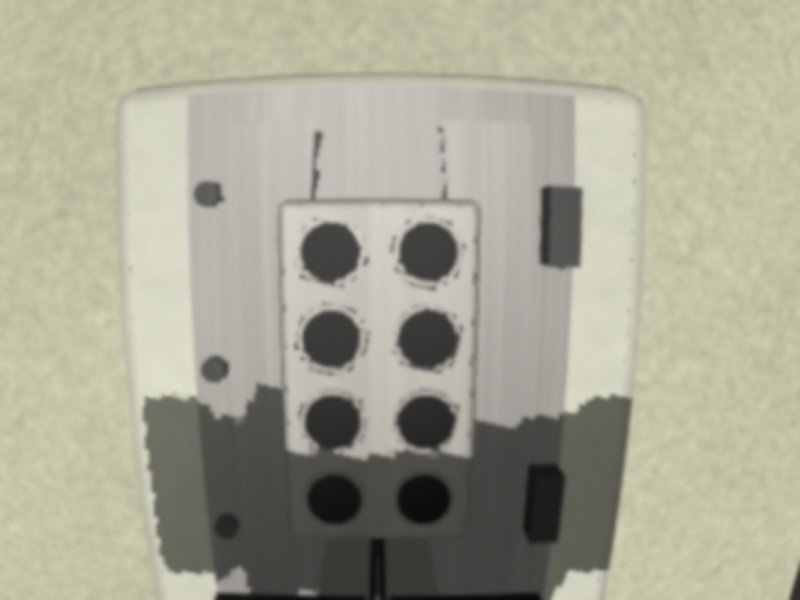

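Call:
play_rows(
  deltas=[
    [[0,0,-0.5,0,0,0,0],[0,0,-0.5,0,0,0,0]],
  ],
)

```text
time_s: 16.05
ee_pos: [0.6137, 0.0981, 0.0636]
eef_rot: [-0.006, 1.57, -2.919]
force: [-6.6, -2.5, 2.7]
grip_width: 0.0
```

```bash
python3 st.py
```

```text
t 16.05 w 0.0 mix [16.43  1.19] z 0.0636 F axial 7.03 lat -0.98 fz 2.69 yawerr [0.0007 0.0009 0.    ]
```

Call:
play_rows(
  deltas=[
    [[0,0,-0.5,0,0,0,0],[0,0,-0.3,0,0,0,0]],
  ],
)

```text
time_s: 16.25
ee_pos: [0.6142, 0.0982, 0.0636]
eef_rot: [-0.041, 1.569, -2.953]
force: [-8.3, -4.4, 3.2]
grip_width: 0.0007
```

```bash
python3 st.py
```

```text
t 16.25 w 0.0007 mix [16.89  1.17] z 0.0636 F axial 9.06 lat -2.42 fz 3.21 yawerr [0.0006 0.0018 0.0001]
```

Call:
play_rows(
  deltas=[
    [[0,0,-0.5,0,0,0,0],[0,0,-0.5,0,0,0,0],[0,0,0,0,0,0,0]],
  ],
)

```text
time_s: 16.55
ee_pos: [0.6148, 0.0983, 0.0636]
eef_rot: [-0.012, 1.568, -2.925]
force: [-11.4, -4.2, 5.2]
grip_width: 0.0003
```

```bash
python3 st.py
```

```text
t 16.55 w 0.0003 mix [17.54  1.12] z 0.0636 F axial 12.04 lat -1.52 fz 5.22 yawerr [0.0006 0.0027 0.    ]
```

Call:
play_rows(
  deltas=[
    [[0,0,-0.5,0,0,0,0],[0,0,-0.5,0,0,0,0],[0,0,0,0,0,0,0]],
  ],
)

```text
time_s: 16.85
ee_pos: [0.6154, 0.0984, 0.0636]
eef_rot: [-0.014, 1.567, -2.927]
force: [-14.3, -4.8, 7.1]
grip_width: 0.0003
```

```bash
python3 st.py
```

```text
t 16.85 w 0.0003 mix [18.12  1.09] z 0.0636 F axial 14.99 lat -1.45 fz 7.12 yawerr [0.0006 0.0038 0.0001]
```

Call:
play_rows(
  deltas=[
    [[0,0,-0.5,0,0,0,0],[0,0,-0.4,0,0,0,0],[0,0,0,0,0,0,0]],
  ],
)

```text
time_s: 17.15
ee_pos: [0.6159, 0.0985, 0.0636]
eef_rot: [-0.012, 1.566, -2.924]
force: [-18.1, -6.3, 8.5]
grip_width: 0.0009
```

```bash
python3 st.py
```

```text
t 17.15 w 0.0009 mix [18.67  1.07] z 0.0636 F axial 19.05 lat -2.01 fz 8.48 yawerr [0.0006 0.0047 0.0001]
```

Call:
play_rows(
  deltas=[
    [[0,0,2,0,0,0,0],[0,0,4,0,0,0,0],[0,0,12,0,0,0,0],[0,0,20,0,0,0,0],[-10,0,20,0,0,0,0],[-20,0,8,0,0,0,0],[-20,0,0,0,0,0,0],[0,0,0,0,0,0,0]],
  ],
)

```text
time_s: 17.95
ee_pos: [0.5546, 0.0842, 0.1163]
eef_rot: [3.032, 1.566, 0.119]
force: [0.5, 0.2, -0.0]
grip_width: 0.0004
```

```bash
python3 st.py;  python3 - <<'E'
from rect import *
c=snap('wrist','w10'); s=snap('scene','s10')
a=rect(c,MO,MY,.104,0,110,-70,70,5.2); cv2.imwrite('pics/r10.png',a)
a=cv2.imread('pics/w10.png'); cv2.imwrite('pics/w10b.png',cv2.resize(a,(800,600),interpolation=cv2.INTER_CUBIC))
cv2.imwrite('pics/s10b.png',cv2.resize(cv2.imread('pics/s10.png')[100:310,80:440],None,fx=2.2,fy=2.2,interpolation=cv2.INTER_CUBIC))
E
```

```text
t 17.95 w 0.0004 mix [-44.32   1.07] z 0.1163 F axial -0.54 lat 0.1 fz -0.01 yawerr [ 0.0007 -0.0052 -0.0006]
```

View pics/w10b.png

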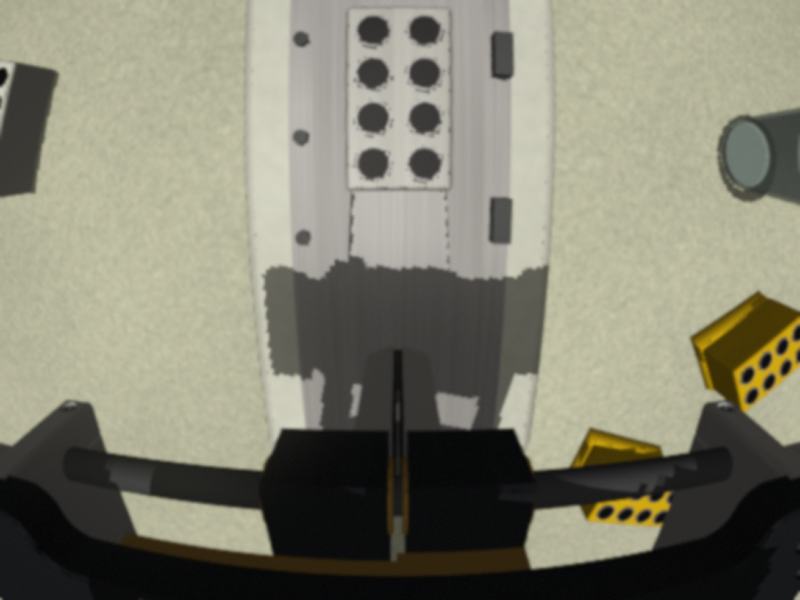

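View pics/s10b.png

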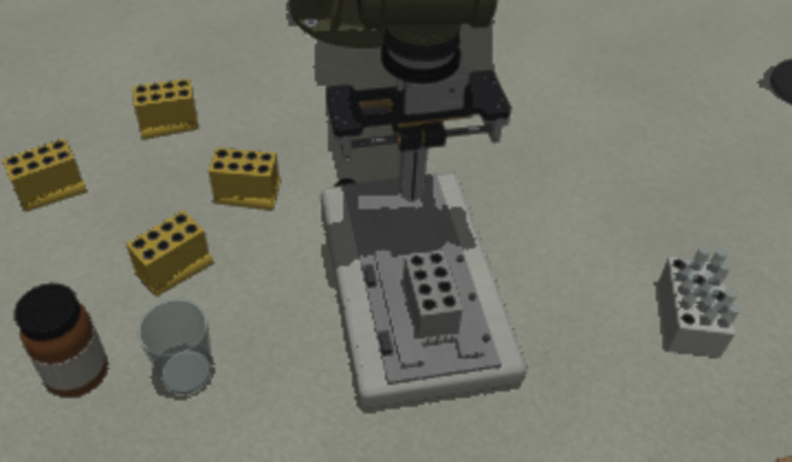

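View pics/r10.png

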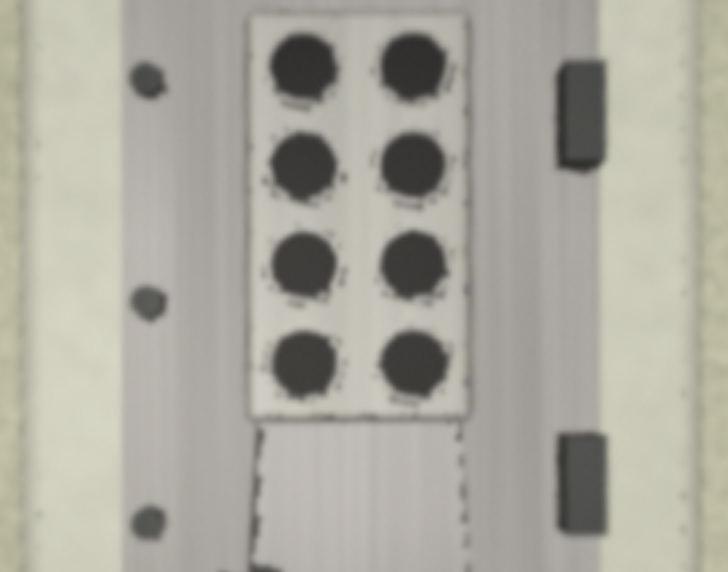

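```bash
python3 -c "
from h import *
print(hand_in())"
```

```text
the job is handed in; nothing more can be done
None
```

The carrier is wedged in the mixer's way, nose first and standing by itself, and the job is handed in at 18 s of the 54 s allowed.

- **How it went:** I picked out the single grey carrier among the four yellow look-alikes and gripped it across its 44 mm. I set it down on the landing and slid its nose in between the cheeks while still holding it. Then I let go and pushed on its tail with shut fingers, in line with the way.
- **By feel:** It slid with about 1 to 3 N. Over the last 3 mm or so the push grew steadily to 19 N, and I stopped there, inside the 15–20 N band.
- **Last checks:** After the fingers backed off, the pictures put the carrier's origin about 88 mm past the mouth and its nose about 108 mm past the mixer's origin. It looks in line with the way and flat, nothing but the mixer touches it, and the tool reads about zero force. The jar, beaker, tube rack and look-alikes look undisturbed.
- **Not measured directly:** I could not read the sprung cheek's pressure. That it is tight enough, and not rammed, rests on the 19 N push alone; I did not try to nudge the carrier back out.
- **Disagreement:** My camera estimate before wedging put the stop at 80 to 84 mm past the mouth; it went in about 5 mm further, within the expected error.

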